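# Release the eccentric cam lock and slide the vial carriage home

### The job

Load the two vials into the read head of the dock: with the fingertips, first push the red lever pin round until the lever lies over the green mark, so that the eccentric cam has its low point towards the roller, and only then push the vial carriage forward by its black plate until it is fully home against the white read head. Leave the lever on the mark and the two vials standing in their pockets, and do not disturb the other things on the bench. Finish with the robot clear of everything.

Things in the scene. Friction and masses are not known exactly. Their poses are not given: they have to be found in the camera images.
- dock: Aluminium base plate, 235 x 165 x 12 mm, fixed. Origin on the bench; x is the carriage's forward way, z up. Plate: x -120 to 115, y -120 to 45 mm. White read head on it: x 33.5 to 111.5, y -37 to 37, top 52 mm above the bench. Carriage runs along y = 0; cam to the right. A pink rack (76 mm high), a blue-capped bottle (129 mm) and a dish, all fixed, stand on the robot's side of the dock.
- cam_axis (a point): Point on the cam's upright turning axis, fixed to the dock at x 45, y -75 mm in the dock's frame, 37 mm above the bench. The brass eccentric disc (48 mm across, its centre 16 mm from the axis, below the lever, top 24 mm above the bench) blocks the carriage's brass roller unless its low side faces the roller.
- cam (a joint): Turn of cam and lever about the upright cam axis, rad. 0: the lever points along the dock's +x, over the green mark painted on the plate, and the low point of the cam faces the roller. Positive values: lever turned clockwise seen from above (to the dock's right, -y, and on to the rear), so it is brought to 0 by pushing the pin anticlockwise seen from above. Range -0.6 to 2.7, starts at 1.5 to 2.4. Stays where it is left (dry friction); the pin needs about 3 to 6 N.
- lever_pin (a point): Centre of the top end of the red upright finger pin at the end of the lever, 52 mm from the cam axis. Pin 14 mm across; its top is 78 mm above the bench, and it stands free down to the steel lever bar, whose top is 37 mm above the bench. The bar is 12 mm wide.
- carriage (a joint): Travel of the vial carriage forward along the dock's +x, m. 0 is the start, fully back; 0.070 is fully home at the end stop against the read head. It needs about 3 to 4 N and stays where it is left. It gets home only with the cam within about 0.6 rad of its low point; otherwise the roller stops on the cam up to 29 mm short.
- push_face (a point): Centre of the rear face of the carriage's upright black push plate, 45 mm above the bench; the face looks to the dock's -x. Plate 66 mm wide, its top 65 mm above the bench, free down to the base plate (12 mm). It moves with the carriage. At the start it stands at x -107 mm in the dock's frame.
- pocket_left (a point): Centre of the floor of the left (dock +y) blue vial pocket of the carriage, 18.5 mm above the bench. Pocket about 28 x 29 mm, its rim 41 mm above the bench; 53 mm ahead of the push face.
- pocket_right (a point): The same for the right (dock -y) pocket, 32 mm from the left one.
- vial_purple: Loose vial with purple cap, 23 mm across, 54 mm tall, standing in the left pocket; its top is 73 mm above the bench. Origin at its underside's centre, z up along it.
- vial_red: Loose vial with red cap, same size, standing in the right pocket. Origin at its underside's centre.
- red_pot: Bystander: specimen pot with red cap, 46 mm across, 57 mm tall, origin under its centre. Behind or right of the dock; it may change places with the amber vial.
- amber_vial: Bystander: small vial with amber cap, 25 mm across, 60 mm tall, origin under its centre.
- pen: Bystander: black marker pen, 13 x 126 x 15 mm, lying along its y, origin under its centre.

How it is judged (in metres and radians):
On the way, in this order (a step that is already met when the one before it is completed fails the run):
1. the cam is turned to its low point (within 0.3 rad of the green mark) while the carriage is still back (under 25 mm forward) (value of joint cam between -0.3 and 0.3 rad and value of joint carriage below 0.025 m), for 0.2 s.
2. the carriage is pushed home with the cam at its low point (value of joint cam between -0.3 and 0.3 rad and value of joint carriage above 0.066 m), for 0.2 s.
At the end, for the whole second after the job is handed in: The cam is within 0.3 rad of its low point (lever on the green mark), the carriage is at least 66 mm of its 70 mm forward, both at rest, and each vial stands in its own pocket (within 8 mm of the pocket's centre, upright within 0.15 rad, not raised) (all of step 2 and velocity of joint cam between -0.05 and 0.05 rad/s and velocity of joint carriage between -0.005 and 0.005 m/s and horizontal distance between vial_purple and pocket_left below 0.008 m and height (world z) of each of vial_purple, vial_red below 0.026 m and angle between each of vial_purple, vial_red's own z axis and vertical below 0.15 rad and linear speed of each of vial_purple, vial_red below 0.02 m/s and horizontal distance between vial_red and pocket_right below 0.008 m); the robot touches nothing.
It fails at once if the carriage is pushed forward (over 25 mm) while the cam is more than 0.35 rad off its low point (value of joint carriage above 0.025 m and (value of joint cam above 0.35 rad or value of joint cam below -0.35 rad)).
It fails at once if a vial is lifted more than 12 mm in its pocket, or tipped by more than 0.4 rad (height (world z) of any of vial_purple, vial_red above 0.031 m or angle between any of vial_purple, vial_red's own z axis and vertical above 0.4 rad).
It fails at once if a bystander is moved more than 25 mm or knocked over (distance of any of red_pot, amber_vial, pen from where it was at the start of the episode above 0.025 m or angle between any of red_pot, amber_vial's own z axis and vertical above 0.5 rad).
It also fails if it takes over 64 s, if anything falls off the work surface, if the arm or the gripper's body presses on something with over 40 N, if the wrist force passes 120 N, or if a joint passes its speed limit or range.

### The arm

A 6-joint arm with a two-finger parallel gripper is mounted at the origin on a cart in front of the work surface, level with it; the furniture and walls round the work are solid. World frame = base frame: x ahead of the robot, y to its left, z up, the work surface at z = 0. Lengths are in m, angles in degrees, forces in N, time in s.
With the tool pointing down it reaches from about 0.4 to 0.825 m from the base axis. Payload 7 kg.
Tool frame: the origin (TCP) lies on the centre line of the jaws, within the pads' length; the fingertips stand 8 mm ahead of it and the grasp point (between the pads) lies 11 mm behind it; z points along the fingers, y is the line along which they close (so a half turn about z gives the same grasp; the last joint's range is limited). The gripper opens to 88 mm and grips with 3 to 60 N. Pads are 19 mm wide; open, the fingers measure 130 mm over their backs; the gripper's body (78 mm by 193 mm) begins 47 mm behind the grasp point.
Start: joints at [89.215, 20.546, 0.682, 0, -70.136, -16.507], TCP at [0.201, 0.644, 0.235] pointing down, gripper open.
Joint ranges: [-176.03, 176.03], [-82.01, 121.73], [-58.28, 71.71], [-173.87, 95.51], [-174.79, -0.11], [-173.66, 173.66]. Speed limits (degrees/s): [136.94, 136.94, 172.46, 180, 180, 180].

### API

Orientations are given as [roll, pitch, yaw] about the fixed x, y, z axes, in that order (R = Rz(yaw) Ry(pitch) Rx(roll)).
In Python, from plant import ctrl, vision gives the robot as it stands. The module is installed in compiled form; this text tells all that it offers.
- The arm moves only by the tool move_arm, never from a script. Its argument "moves" is one flat list of numbers, 7 for each row, row after row: the finger opening in cm, from 0 to 8.76, then the shift along the tool's x, y, z in cm, then the turn, a rotation vector about the tool's x, y, z in rad. A call has 1 to 8 rows; each row shifts and turns the commanded pose from where the row before left it, along the tool's axes as they then stand; what a row does not reach is not made up. A row lasts 1/10 s, in which the tool goes at most 50 mm and 8.59 degrees, less where a joint would pass 70% of its speed; a pose out of reach is approached as far as the arm can. A call with a gripper value outside its range is refused whole. The fingers move at their own pace and stop on an object; the grip force is fixed at half the most. Time passes only in rows, so rows that do not move let the fingers close. It gives the time, the measured TCP pose, the force, the opening and the grip force at its end, in the units of the state.
- ctrl.get_obs(): the state, without advancing time (a new reading comes with each control period).
- vision.snapshot(name): name is "scene" or "top"; returns (picture, depth): 400x640x3 uint8, red, green, blue; 400x640 float32, m along the optical axis (not along the pixel's ray), 0 where there is no reading.
- vision.camera_model(name): a dict with "vertical_fov" (degrees; the focal length in pixels is half the picture's height over the tangent of half this angle, whatever the lens; pixels are square), "cx", "cy" (the principal point, pixels), "D" ([k1, k2, p1, p2, k3] as OpenCV has them; the pictures are not rectified), "cam_to_world" (4x4, takes a point from camera to world coordinates). Camera axes: x right, y down, z forward; pixel columns grow to the right and rows downward; lengths in m; the calibration is good to about 2 mm. A picture is of the moment at which its call begins. camera_model takes no time and is no camera call.
- ctrl.close_job(): hands the job in; it is judged then, once.
The state is a dict: "clock": time; "joint_pos": joint angles; "qvel": joint speeds; "tau": joint torques, N m; "tool_pos": TCP position; "orientation": TCP orientation; "force": force on the tool from outside, world axes, zero at the start; "moment": the same for the moment, N m; "opening": finger opening in m; "gripper_force": force on a finger pad.
Only numpy, scipy, OpenCV 4.12 (cv2) and the standard library are available. Lean on these libraries where they do the work, as an engineer would, in place of code of your own. Each camera call takes 0.05 s, during which the arm holds its last target. There are 200 camera calls.

## Working session

There is one attempt and no reset: what is moved stays moved. The work goes in short steps, Python scripts to look and compute and a tool call to move; the robot and the scene stay as the last step left them, time stands still between calls to the robot, and variables do not carry over. Pictures are saved under pics/ and viewed, at most 10 in all, crops included, and the job is handed in when it is done.

Besides the shell and the picture viewer there is one more tool, called after "Request:" as name(argument=value, ...) on one line, values as JSON. move_arm: Moves the arm, as the interface text tells. Its arguments: {"type":"object","properties":{"moves":{"type":"array"}},"required":["moves"]}

```bash
mkdir -p pics; cat > h.py <<'E'
import numpy as np, cv2
from plant import ctrl, vision
def K(m):
    f=200/np.tan(np.radians(m["vertical_fov"]/2)); return np.array([[f,0,m["cx"]],[0,f,m["cy"]],[0,0,1.]])
def ray(m,uv,z):
    p=cv2.undistortPoints(np.array([[uv]],float),K(m),np.array(m["D"],float))[0,0]
    T=np.array(m["cam_to_world"]); d=T[:3,:3]@[p[0],p[1],1]; o=T[:3,3]
    return o+d*(z-o[2])/d[2]
def proj(m,P):
    T=np.linalg.inv(np.array(m["cam_to_world"])); 
    return cv2.projectPoints(np.array(P,float).reshape(-1,3),cv2.Rodrigues(T[:3,:3])[0],T[:3,3],K(m),np.array(m["D"],float))[0][:,0]
E
python3 - <<'E'
from h import *
for n in("top","scene"):
    im,d=vision.snapshot(n); cv2.imwrite(f"pics/{n}0.png",im[:,:,::-1]); np.savez(f"{n}0",im=im,d=d)
    m=vision.camera_model(n); print(n,np.round(m["cam_to_world"],3).tolist(),m["vertical_fov"],m["D"])
print(ctrl.get_obs())
E
```

```text
top [[0.404, -0.888, 0.217, 0.235], [-0.915, -0.394, 0.091, -0.311], [0.005, -0.235, -0.972, 0.902], [0.0, 0.0, 0.0, 1.0]] 42.63607290191247 [0.01264786 0.         0.         0.         0.        ]
scene [[-0.657, -0.567, 0.497, -0.022], [-0.754, 0.484, -0.444, 0.16], [0.011, -0.667, -0.745, 0.712], [0.0, 0.0, 0.0, 1.0]] 56.66401202522132 [-0.0871664  0.         0.         0.         0.       ]
{'clock': 0.1, 'joint_pos': array([ 8.92144744e+01,  2.05886481e+01,  6.37194726e-01, -1.43636088e-02,
       -7.01371328e+01, -1.65079210e+01]), 'qvel': array([-0.02821291,  0.00911014,  0.01513888,  0.06389445, -0.0786262 ,
       -0.00182347]), 'tau': array([-1.08402783e-03, -5.84161377e+01,  2.93752563e+01,  7.01543793e+00,
        1.01608696e-02, -5.58239594e-05]), 'tool_pos': array([0.20056131, 0.64405444, 0.23369824]), 'orientation': array([ 1.79911228e+02, -1.22267044e-02, -1.72983279e+01]), 'force': array([ 0.14518066,  0.69995953, -0.10164951]), 'moment': array([-0.00034211, -0.02105704,  0.02220764]), 'gripper_force': 0.0, 'opening': 0.08762490911208538}
```

View pics/top0.png

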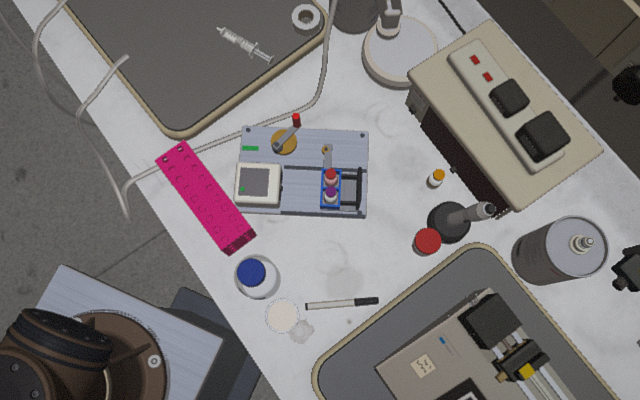

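View pics/scene0.png

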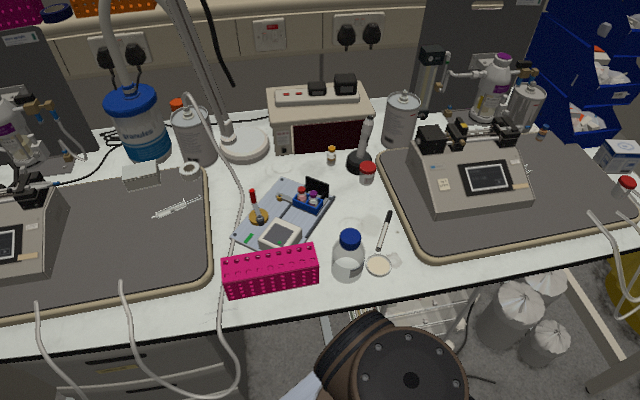

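The top view shows the dock: plate corners near (245,126), (368,131), (366,218), (235,213), the red pin at (296,119), the green mark at (250,148) and the push plate at (358,188). The amber vial (437,178), red pot (427,241) and pen (341,302) are to the right of and below the dock.

```bash
cat > meas.py <<'E'
from h import *
def red_pin(im,n,box,z=.078):
    hsv=cv2.cvtColor(im,cv2.COLOR_RGB2HSV); return hsv
E
python3 - <<'E'
from h import *
a=np.load("top0.npz"); im,d=a["im"],a["d"]; m=vision.camera_model("top")
cv2.imwrite("pics/crop.png",cv2.resize(im[105:235,225:385,::-1],None,fx=4.9,fy=4.5,interpolation=cv2.INTER_CUBIC)[:,:784])
h=cv2.cvtColor(im,cv2.COLOR_RGB2HSV).astype(int); H,S,V=h[...,0],h[...,1],h[...,2]
def blobs(mask,name,z,mn=8):
    n,l,s,c=cv2.connectedComponentsWithStats(mask.astype(np.uint8))
    for i in range(1,n):
        if s[i,4]>=mn and 150<c[i][0]<460 and 80<c[i][1]<330: print(name,s[i],c[i].round(1),ray(m,c[i],z)[:2].round(4))
blobs(((H<6)|(H>174))&(S>150)&(V>70),"red",.075)
blobs((H>45)&(H<80)&(S>120),"green",.012)
blobs((H>125)&(H<155)&(S>80)&(V>40),"purple",.073)
blobs((H>10)&(H<25)&(S>150)&(V>100),"amber",.06)
blobs((H>105)&(H<128)&(S>150),"blue",.041)
for uv in [(245,126),(368,131),(366,218),(235,213)]: print(uv,ray(m,uv,.012)[:2].round(4))
print(ray(m,(358,170),.065),ray(m,(358,206),.065))
E
```

```text
red [292 113   7   7  40] [295.3 116. ] [ 0.5404 -0.1211]
red [326 169  10  10  78] [330.3 173.2] [ 0.4704 -0.218 ]
red [415 228  26  26 518] [427.8 240.3] [ 0.4302 -0.4095]
green [242 146  16   4  64] [249.5 147.5] [ 0.4732 -0.0558]
green [240 187   5   4  16] [242.  188.5] [ 0.3977 -0.0775]
purple [325 186  12  11  89] [330.4 191. ] [ 0.4427 -0.2305]
amber [271 130  15  13  81] [276.9 135.2] [ 0.5002 -0.1032]
amber [280 135  16  19 170] [288.8 145. ] [ 0.4922 -0.1299]
amber [322 146   3   7  11] [322.9 148.8] [ 0.5099 -0.1868]
amber [434 169  11  11  92] [438.9 174.2] [ 0.5485 -0.3871]
blue [320 168  22  40 208] [330.7 188.7] [ 0.4546 -0.2261]
blue [238 259  26  27 543] [250.5 272. ] [ 0.2682 -0.1617]
(245, 126) [ 0.5077 -0.0299]
(368, 131) [ 0.5911 -0.2419]
(366, 218) [ 0.4381 -0.3022]
(235, 213) [ 0.3521 -0.0859]
[ 0.49763464 -0.2577894   0.065     ] [ 0.43950958 -0.28247841  0.065     ]
```

View pics/crop.png

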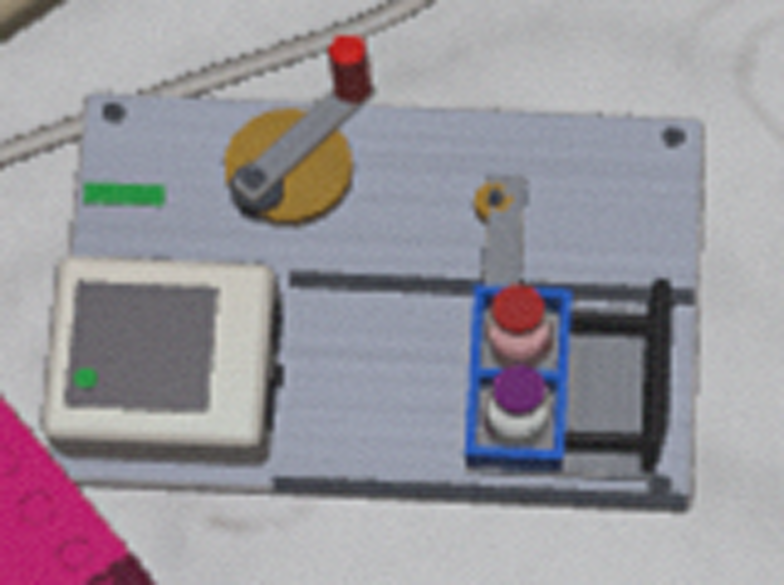

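```bash
cat >> h.py <<'E'
def dock_from(m,pts):
    W=np.array([ray(m,uv,P[2]/1e3)[:2] for uv,P in pts]); D=np.array([P[:2] for _,P in pts])/1e3
    a=(D-D.mean(0))@[1,1j]; b=(W-W.mean(0))@[1,1j]; yaw=np.angle(np.vdot(a,b))
    c,s=np.cos(yaw),np.sin(yaw); R=np.array([[c,-s],[s,c]]); t=W.mean(0)-R@D.mean(0)
    return R,t,yaw,((D@R.T+t-W)*1e3).round(1)
E
python3 - <<'E'
from h import *
a=np.load("top0.npz"); im,d=a["im"],a["d"]; m=vision.camera_model("top")
pts=[((243,126.1),(115,-120,12)),((368.5,131.7),(-120,-120,12)),((365.8,218.3),(-120,45,12)),
 ((330.3,173.2),(-54,-16,72)),((330.4,191.),(-54,16,72)),((277,145.4),(45,-75,39))]
R,t,yaw,res=dock_from(m,pts); print("R",R,"t",t,"yaw",np.degrees(yaw),res.tolist())
np.savez("dock",R=R,t=t)
D=lambda w:((w[:2]-t)@R*1e3).round(1)
pin=ray(m,(295.8,115.7),.078); pd=D(pin); print("pin",pin,pd,"theta",np.arctan2(-(pd[1]+75),pd[0]-45),np.hypot(pd[0]-45,pd[1]+75))
for n,uv,z in [("amber",(438.9,174.2),.06),("pot",(427.8,240.3),.057),("pen1",(306,306),.01),("pen2",(378,300),.01),("green",(249.5,147.5),.012),("plateT",(360,168),.065),("plateB",(357,208),.065)]:
    w=ray(m,uv,z); print(n,w.round(3),D(w))
# height map from both depth pictures in dock frame, 20mm cells
hm=np.full((24,30),-1.)
for n in("top","scene"):
    a=np.load(n+"0.npz"); mm=vision.camera_model(n); dd=a["d"]
    v,u=np.mgrid[0:400,0:640]; p=cv2.undistortPoints(np.stack([u,v],-1).reshape(-1,1,2).astype(float),K(mm),np.array(mm["D"],float))[:,0]
    z=dd.ravel(); P=np.c_[p*z[:,None],z]; T=np.array(mm["cam_to_world"]); P=P@T[:3,:3].T+T[:3,3]
    P=P[z>0]; q=(P[:,:2]-t)@R*1e3; i=((q[:,0]+300)//20).astype(int); j=((q[:,1]+300)//20).astype(int)
    ok=(i>=0)&(i<30)&(j>=0)&(j<24)
    np.maximum.at(hm,(j[ok],i[ok]),P[ok,2]*1e3)
print("cols x -300..300, rows y -300..180")
for j in range(24): print(-300+20*j,*[f"{int(x):4d}" for x in hm[j]])
E
```

```text
R [[-0.36130394 -0.9324481 ]
 [ 0.9324481  -0.36130394]] t [ 0.4362544  -0.17477861] yaw 111.18029687282412 [[0.6, 2.4], [1.3, -0.1], [0.2, -0.8], [-0.6, -1.7], [-2.0, -0.6], [0.5, 0.8]]
pin [ 0.54011165 -0.12231213  0.078     ] [  11.4 -115.8] theta 2.259720715009758 52.85451730930858
amber [ 0.548 -0.387  0.06 ] [-238.6  -27.9]
pot [ 0.435 -0.412  0.057] [-220.2   87.2]
pen1 [ 0.256 -0.268  0.01 ] [-21.7 202.2]
pen2 [ 0.315 -0.377  0.01 ] [-144.2  186.3]
green [ 0.473 -0.056  0.012] [ 97.6 -77.5]
plateT [ 0.502 -0.26   0.065] [-102.9  -31. ]
plateB [ 0.436 -0.282  0.065] [-100.    39.4]
cols x -300..300, rows y -300..180
-300  363   -1   38   44   47   47   91  111  113  369  449  455  463  462   57   58   55   34   35   34   35   52   52   51   34   35   35   35   34   35
-280  139  135   37   44   46   47   48   46   46   44   23    4  175  164   21   34   34   34   34   52   51   53   51   36   35   35   35   36   35   33
-260  140  139  138   43   45   45   47   47   46   45    4    4  147  143    4   14   32   36   51   53   52   34   35   34   34   36   34   37   34   34
-240
[... 2531 characters left out ...]
   5    3    5    5    4   78   80   81   82   81    6    5    6    5   -1   -1   -1
100   35   34   29   61   62    4    5    4    5    4    5    7    5    4    4    5    5    4    4   80   81   80   51    5    5    5   -1   -1   -1   -1
120   35   34   35   30    6    4    5    5    5    5    5    6    4    4    4    5   92  129  128   91   75   73    4    5    5    1   -1   -1   -1   -1
140   35   35   35   34   32   21    5    5    5    4    5    4    4    5    5    6  129  133  134  129    6    6    5    4    1   -1   -1   -1   -1   -1
160  171  114   35   35   34   34   25    6    5    5    5    6    5    4    4    6  131  134  133  129    5    4    5    2   -1   -1   -1   -1   -1   -1
```

Request:
move_arm(moves=[5,2.3,2.63,0,0,0,0,5,2.3,2.63,0,0,0,0,5,2.3,2.63,0,0,0,0,5,2.3,2.63,0,0,0,0,5,2.3,2.63,0,0,0,0,5,2.3,2.63,0,0,0,0,5,2.3,2.63,0,0,0,0,5,2.3,2.63,0,0,0,0])

```text
clock: 0.9
tool_pos: [0.314, 0.3873, 0.2343]
orientation: [180.0, 0.0, -17.3]
force: [0.6, 0.3, -0.1]
opening: 0.0499
gripper_force: 0.0
```

Request:
move_arm(moves=[4,2.3,2.63,0,0,0,0,4,2.3,2.63,0,0,0,0,4,2.3,2.63,0,0,0,0,4,2.3,2.63,0,0,0,0,4,2.3,2.63,0,0,0,0,4,2.3,2.63,0,0,0,0,4,2.3,2.63,0,0,0,0,4,2.3,2.63,0,0,0,0])

```text
clock: 1.7
tool_pos: [0.4271, 0.1318, 0.2345]
orientation: [-180.0, 0.0, -17.3]
force: [0.3, 1.0, 0.3]
opening: 0.04
gripper_force: 0.0
```

Request:
move_arm(moves=[4,2.3,2.63,0.9,0,0,0,4,2.3,2.63,0.9,0,0,0,4,2.3,2.63,0.9,0,0,0,4,2.3,2.63,0.9,0,0,0,4,2.3,2.63,0.9,0,0,0,4,2.3,2.63,0.9,0,0,0,4,2.3,2.63,0.9,0,0,0,4,2.3,2.63,0.9,0,0,0])

```text
clock: 2.5
tool_pos: [0.5403, -0.1238, 0.1619]
orientation: [180.0, 0.0, -17.3]
force: [0.4, 0.7, 2.1]
opening: 0.04
gripper_force: 0.0
```

Request:
move_arm(moves=[4,0,0,0,0,0,0.132,4,0,0,0,0,0,0.132,4,0,0,0,0,0,0.132,4,0,0,0,0,0,0.132,4,0,0,0,0,0,0.132,4,0,0,0,0,0,0.132,4,0,0,0,0,0,0.132,4,0,0,0,0,0,0.132])

```text
clock: 3.3
tool_pos: [0.5398, -0.1223, 0.1622]
orientation: [180.0, 0.0, -78.1]
force: [0.1, -0.2, -0.1]
opening: 0.0398
gripper_force: 0.0
```

```bash
python3 -c "
from h import *
o=ctrl.get_obs(); print(o['joint_pos'],o['tool_pos'],o['orientation'])"
```

```text
[ 7.50643852e+00  1.26144168e+01 -2.05463032e+01 -1.23972067e-02
 -5.68792316e+01  4.38443593e+00] [ 0.53979794 -0.1222628   0.16221854] [ 1.79960958e+02  1.34020967e-02 -7.81159076e+01]
```

Request:
move_arm(moves=[4,0,0,0,0,0,0.131,4,0,0,0,0,0,0.131,4,0,0,0,0,0,0.131,4,0,0,0,0,0,0.131,4,0,0,0,0,0,0.131,4,0,0,0,0,0,0.131,4,0,0,0,0,0,0.131,4,0,0,0,0,0,0.131])

```text
clock: 4.1
tool_pos: [0.5398, -0.1223, 0.1622]
orientation: [180.0, -0.0, -138.2]
force: [0.0, -1.2, 0.2]
opening: 0.04
gripper_force: 0.0
```

Request:
move_arm(moves=[4,0,0,0,0,0,0.131,4,0,0,0,0,0,0.131,4,0,0,0,0,0,0.131,4,0,0,0,0,0,0.131,4,0,0,0,0,0,0.131,4,0,0,0,0,0,0.131,4,0,0,0,0,0,0.131,4,0,0,0,0,0,0.131])

```text
clock: 4.9
tool_pos: [0.5398, -0.1223, 0.1622]
orientation: [-180.0, -0.0, 161.8]
force: [0.2, -0.2, 1.7]
opening: 0.0398
gripper_force: 0.0
```

```bash
python3 - <<'E'
from h import *
o=ctrl.get_obs(); print(o['joint_pos'],o['tool_pos'],o['orientation'])
im,d=vision.snapshot("scene"); m=vision.camera_model("scene")
cv2.imwrite("pics/s1.png",cv2.resize(im[80:280,190:400,::-1],None,fx=3,fy=3))
im,d=vision.snapshot("top");cv2.imwrite("pics/t1.png",cv2.resize(im[80:280,190:400,::-1],None,fx=3,fy=3))
z=np.load("scene0.npz")["im"]; h=cv2.cvtColor(z,cv2.COLOR_RGB2HSV).astype(int)
k=((h[...,0]<6)|(h[...,0]>174))&(h[...,1]>150)&(h[...,2]>70); k[:, :240]=0;k[:,265:]=0;k[:180]=0;k[220:]=0
v,u=np.nonzero(k); print(u.min(),u.max(),v.min(),v.max())
tp=(u[v<=v.min()+2].mean(),v.min()); 
dk=np.load("dock.npz"); w=ray(m,(u[v<v.min()+5].mean(),v.min()+2.),.078); print(w,((w[:2]-dk["t"])@dk["R"])*1e3)
E
```

```text
[ 7.50612989e+00  1.26128191e+01 -2.05493409e+01 -9.37481442e-03
 -5.68781274e+01 -1.15705273e+02] [ 0.5397802  -0.12228445  0.16222091] [-1.79989597e+02 -3.97047192e-02  1.61795728e+02]
250 254 189 202
[ 0.53449546 -0.11730248  0.078     ] [  18.09862467 -112.37104317]
```

View pics/s1.png

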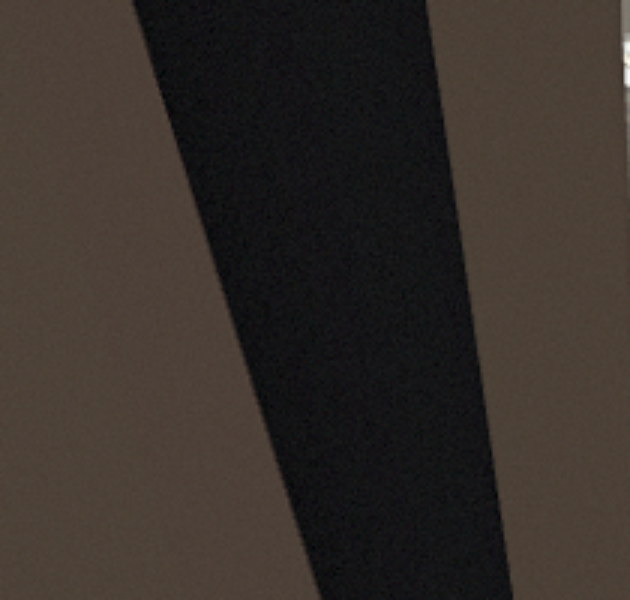

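The arm blocks the scene view. The top-view pin estimate, with 13 mm slack on each side of the pin, is enough to descend.

Request:
move_arm(moves=[4.6,0,0,1.6,0,0,0,4.6,0,0,1.6,0,0,0,4.6,0,0,1.6,0,0,0,4.6,0,0,1.6,0,0,0,4.6,0,0,0.8,0,0,0,4.6,0,0,0.8,0,0,0,4.6,0,0,0.8,0,0,0,4.6,0,0,0.8,0,0,0])

```text
clock: 5.8
tool_pos: [0.5404, -0.1223, 0.0664]
orientation: [180.0, 0.0, 162.2]
force: [0.5, 0.5, 1.1]
opening: 0.0462
gripper_force: 0.0
```

Request:
move_arm(moves=[3.6,0,0,0,0,0,0,3.0,0,0,0,0,0,0,2.6,0,0,0,0,0,0,2.2,0,0,0,0,0,0,2.2,0,0,0,0,0,0])

```text
clock: 6.3
tool_pos: [0.5403, -0.1223, 0.0669]
orientation: [180.0, 0.0, 162.1]
force: [0.2, 0.2, -0.8]
opening: 0.0224
gripper_force: 0.0
```

```bash
python3 - <<'E'
from h import *
im,d=vision.snapshot("top");cv2.imwrite("pics/t2.png",cv2.resize(im[80:240,220:400,::-1],None,fx=3.5,fy=3.5))
E
```

```text
(no output)
```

View pics/t2.png

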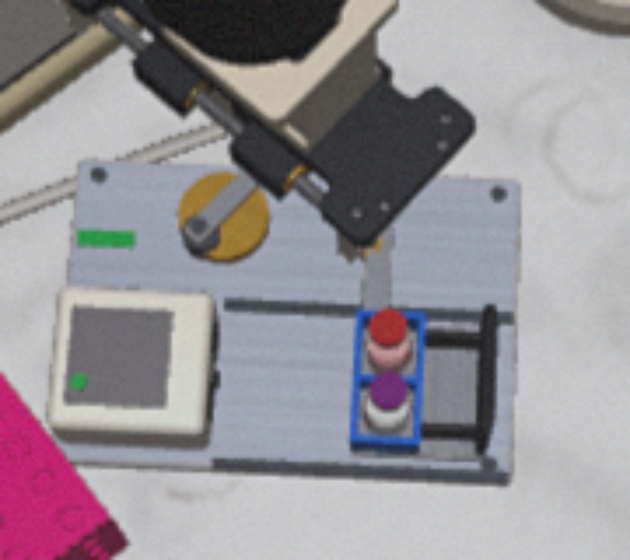

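The gripper is over the pin, which it hides; the lever, vials and carriage are unchanged. I'll start the arc.

Request:
move_arm(moves=[2.2,0.026,0.52,0,0,0,-0.1,2.2,0.026,0.52,0,0,0,-0.1,2.2,0.026,0.52,0,0,0,-0.1,2.2,0.026,0.52,0,0,0,-0.1,2.2,0.026,0.52,0,0,0,-0.1,2.2,0.026,0.52,0,0,0,-0.1,2.2,0.026,0.52,0,0,0,-0.1,2.2,0.026,0.52,0,0,0,-0.1])

```text
clock: 7.15
tool_pos: [0.5383, -0.0819, 0.0671]
orientation: [-179.9, 0.2, -151.8]
force: [4.8, -3.8, -3.1]
opening: 0.022
gripper_force: 2.6
```

```bash
python3 - <<'E'
from h import *
o=ctrl.get_obs(); dk=np.load("dock.npz"); q=((o['tool_pos'][:2]-dk["t"])@dk["R"])*1e3-[45,-75]; print(q,np.hypot(*q),np.arctan2(-q[1],q[0]),o['force'],o['joint_pos'])
im,d=vision.snapshot("top");cv2.imwrite("pics/t3.png",cv2.resize(im[80:240,220:400,::-1],None,fx=3.5,fy=3.5))
E
```

```text
[  4.7116911  -53.69277915] 53.899114701233664 1.4832677514823756 [ 4.76581383 -3.81777715 -3.14452851] [ 12.01220616  18.05212151 -28.01047256   0.08139717 -43.75864653
 -73.85390741]
```

View pics/t3.png

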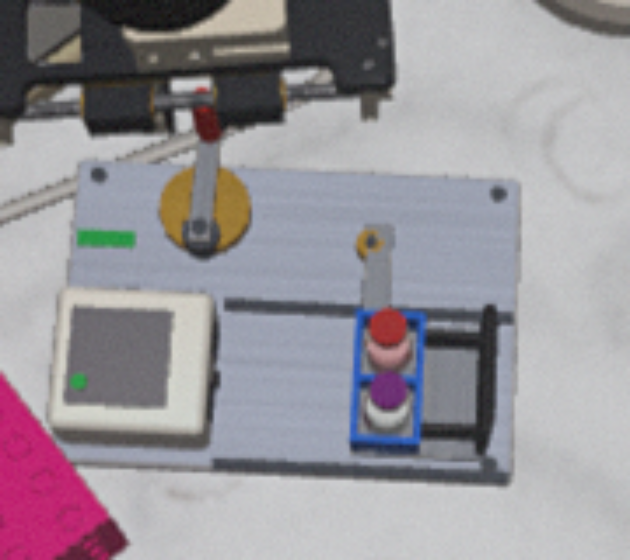

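The pin, near (205,110) in the crop, sits between the fingers and the lever is following, now at about 1.6 rad. I'll continue.

Request:
move_arm(moves=[2.2,0.026,0.52,0,0,0,-0.1,2.2,0.026,0.52,0,0,0,-0.1,2.2,0.026,0.52,0,0,0,-0.1,2.2,0.026,0.52,0,0,0,-0.1,2.2,0.026,0.52,0,0,0,-0.1,2.2,0.026,0.52,0,0,0,-0.1,2.2,0.026,0.52,0,0,0,-0.1,2.2,0.026,0.52,0,0,0,-0.1])

```text
clock: 8.0
tool_pos: [0.5079, -0.0553, 0.0676]
orientation: [-179.7, 0.2, -106.0]
force: [6.2, 2.2, -2.5]
opening: 0.0221
gripper_force: 2.8
```

Request:
move_arm(moves=[2.2,0.026,0.52,0,0,0,-0.1,2.2,0.026,0.52,0,0,0,-0.1,2.2,0.026,0.52,0,0,0,-0.1,2.2,0.026,0.52,0,0,0,-0.1,2.2,0.026,0.52,0,0,0,-0.1,2.2,0.026,0.52,0,0,0,-0.1])

```text
clock: 8.6
tool_pos: [0.477, -0.0555, 0.0677]
orientation: [-179.7, -0.0, -71.6]
force: [4.4, 5.3, 0.8]
opening: 0.022
gripper_force: 2.8
```

```bash
python3 - <<'E'
from h import *
o=ctrl.get_obs(); dk=np.load("dock.npz"); q=((o['tool_pos'][:2]-dk["t"])@dk["R"])*1e3-[45,-75]; print(q,np.hypot(*q),np.arctan2(-q[1],q[0]),o['force'],o['joint_pos'])
im,d=vision.snapshot("top");cv2.imwrite("pics/t4.png",cv2.resize(im[80:240,220:400,::-1],None,fx=3.5,fy=3.5))
E
```

```text
[51.52592832 -6.12016329] 51.88812665315292 0.11822441672570151 [4.41840957 5.34123041 0.82373324] [ 1.69024965e+01  1.26562783e+01 -3.59925731e+01 -9.75272714e-03
 -4.10086161e+01  1.46386146e+00]
```

View pics/t4.png

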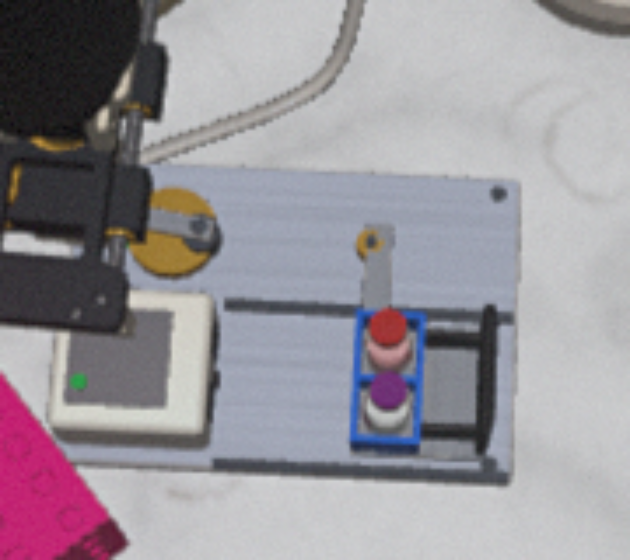

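The lever is within about 0.2 rad of the mark. I'll add two more rows, then open and rise.

Request:
move_arm(moves=[2.2,0.026,0.52,0,0,0,-0.1,2.2,0.026,0.5,0,0,0,-0.1,2.2,0,0,0,0,0,0,2.8,0,0,0,0,0,0,3.4,0,0,0,0,0,0,4,0,0,0,0,0,0,4,0,0,-1,0,0,0,4,0,0,-1.5,0,0,0])

```text
clock: 9.45
tool_pos: [0.464, -0.0613, 0.0915]
orientation: [179.8, 0.0, -60.4]
force: [-0.5, 0.4, 0.3]
opening: 0.0399
gripper_force: 0.0
```

Request:
move_arm(moves=[4,0,0,-2,0,0,0,4,0,0,-3,0,0,0,4,0,0,-3,0,0,0,0.5,0,0,-1,0,0,0,0,0,0,0,0,0,0,0,0,0,0,0,0,0])

```text
clock: 10.05
tool_pos: [0.4644, -0.061, 0.1811]
orientation: [180.0, 0.0, -60.4]
force: [0.6, -0.3, -0.1]
opening: 0.0218
gripper_force: 0.0
```

```bash
python3 - <<'E'
from h import *
o=ctrl.get_obs(); dk=np.load("dock.npz"); R,t=dk["R"],dk["t"]; print(o['tool_pos'],o['orientation'],o['opening'],o['joint_pos'])
w=t+R@np.array([-.140,0]); y=np.radians(o['orientation'][2]); d=w-o['tool_pos'][:2]
print(w,"tool dxy",d@[np.cos(y),np.sin(y)],d@[np.sin(y),-np.cos(y)])
im,d=vision.snapshot("top");cv2.imwrite("pics/t5.png",cv2.resize(im[80:240,220:400,::-1],None,fx=3.5,fy=3.5))
E
```

```text
[ 0.46435438 -0.06098287  0.18106984] [ 1.79973157e+02  3.03361930e-02 -6.04122532e+01] 0.021824204321307612 [ 1.66731656e+01  3.42986833e+00 -2.89296643e+01 -2.78922733e-02
 -5.76734150e+01  1.29295104e+01]
[ 0.48683695 -0.30532134] tool dxy 0.22357777176408938 0.1010927084796229
```

View pics/t5.png

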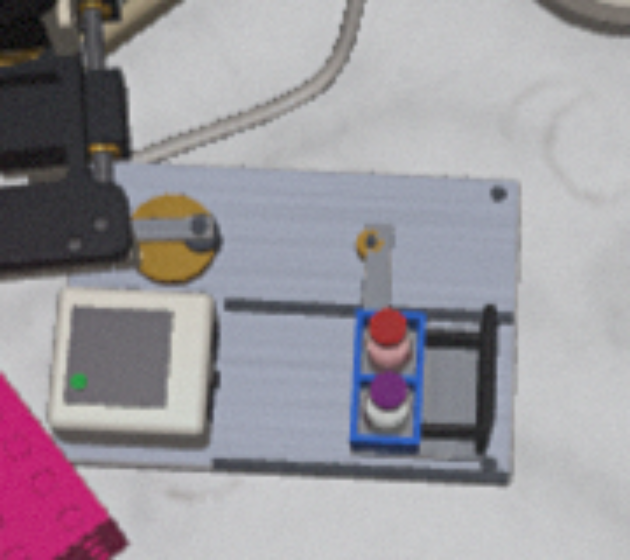

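The lever now lies parallel to the green mark and the carriage is untouched. Next I'll move behind the push plate.

Request:
move_arm(moves=[0,2.8,1.26,0,0,0,0,0,2.8,1.26,0,0,0,0,0,2.8,1.26,0,0,0,0,0,2.8,1.26,0,0,0,0,0,2.8,1.26,0,0,0,0,0,2.8,1.26,0,0,0,0,0,2.8,1.26,0,0,0,0,0,2.8,1.26,0,0,0,0])

```text
clock: 10.9
tool_pos: [0.4872, -0.3065, 0.1797]
orientation: [179.9, 0.1, -60.4]
force: [0.1, -0.1, -0.3]
opening: 0.0001
gripper_force: 0.0
```

Request:
move_arm(moves=[0,0,0,0,0,0,0.074,0,0,0,0,0,0,0.074,0,0,0,0,0,0,0])

```text
clock: 11.2
tool_pos: [0.4871, -0.3056, 0.1797]
orientation: [179.8, 0.1, -69.0]
force: [-0.6, 1.2, -0.2]
opening: 0.0005
gripper_force: 0.0
```

```bash
python3 - <<'E'
from h import *
o=ctrl.get_obs(); dk=np.load("dock.npz"); R,t=dk["R"],dk["t"]; print(o['tool_pos'],o['orientation'],o['opening'],((o['tool_pos'][:2]-t)@R*1e3))
im,d=vision.snapshot("top"); m=vision.camera_model("top"); cv2.imwrite("pics/t6.png",cv2.resize(im[80:260,220:420,::-1],None,fx=3.3,fy=3.3))
h=cv2.cvtColor(im,cv2.COLOR_RGB2HSV).astype(int); k=((h[...,0]<6)|(h[...,0]>174))&(h[...,1]>150)&(h[...,2]>70)
n,l,s,c=cv2.connectedComponentsWithStats(k.astype(np.uint8))
for i in range(1,n):
    if s[i,4]>8 and 220<c[i][0]<460 and 90<c[i][1]<260:
        w=ray(m,c[i],.076); q=(w[:2]-t)@R*1e3; print(c[i],s[i],q,np.arctan2(-(q[1]+75),q[0]-45))
E
```

```text
[ 0.4871296  -0.30556759  0.17968581] [ 1.79847761e+02  1.15618524e-01 -6.89719198e+01] 0.00048723862515765814 [-140.33534613   -0.18391013]
[244.88059701 139.91044776] [241 134   9  14  67] [ 95.63829978 -68.16000488] -0.13426290403993754
[330.43589744 173.03846154] [326 169  10  10  78] [-52.84061279 -16.21924112] -2.6005992540225407
[427.81765835 240.42418426] [415 228  26  26 521] [-216.47049411   90.72420883] -2.576678775263445
```

View pics/t6.png

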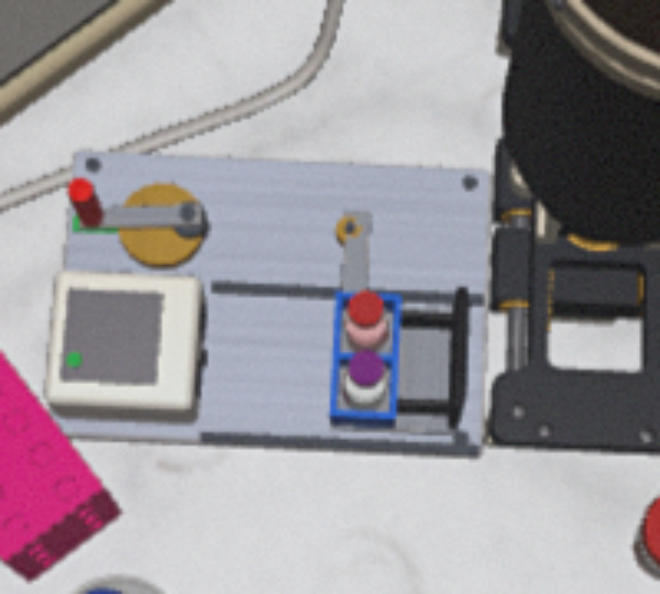

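The lever is on the mark, with the pin within about 0.1 rad of it. The pin is at (85,190) in the crop and the carriage is still back. I'll descend and push.

Request:
move_arm(moves=[0,0,0,2,0,0,0,0,0,0,2,0,0,0,0,0,0,2,0,0,0,0,0,0,2,0,0,0,0,0,0,2,0,0,0,0,0,0,2,0,0,0,0,0,0,1.2,0,0,0,0,0,0,0.9,0,0,0])

```text
clock: 12.05
tool_pos: [0.4876, -0.3051, 0.0394]
orientation: [179.9, 0.0, -68.8]
force: [0.4, 0.3, -0.1]
opening: 0.0004
gripper_force: 0.0
```

Request:
move_arm(moves=[0,-0.6,0,0,0,0,0,0,-0.6,0,0,0,0,0,0,-0.6,0,0,0,0,0,0,-0.6,0,0,0,0,0,0,-0.6,0,0,0,0,0,0,-0.6,0,0,0,0,0,0,-0.6,0,0,0,0,0])

```text
clock: 12.75
tool_pos: [0.4734, -0.2662, 0.0412]
orientation: [-179.9, -0.1, -68.8]
force: [0.5, -3.2, 2.0]
opening: 0.0002
gripper_force: 1.7
```

Request:
move_arm(moves=[0,-0.6,0,0,0,0,0,0,-0.6,0,0,0,0,0,0,-0.6,0,0,0,0,0,0,-0.6,0,0,0,0,0,0,-0.6,0,0,0,0,0])

```text
clock: 13.25
tool_pos: [0.4623, -0.2378, 0.0407]
orientation: [-180.0, -0.0, -68.9]
force: [2.7, -2.5, 2.2]
opening: 0.0005
gripper_force: 1.7
```

Request:
move_arm(moves=[0,-0.5,0,0,0,0,0,0,-0.5,0,0,0,0,0,0,-0.5,0,0,0,0,0,0,-0.3,0,0,0,0,0,0,0,0,0,0,0,0])

```text
clock: 13.75
tool_pos: [0.4547, -0.221, 0.0403]
orientation: [179.9, 0.1, -68.8]
force: [0.4, -0.7, 0.4]
opening: 0.0004
gripper_force: 0.4
```

Request:
move_arm(moves=[0,-0.3,0,0,0,0,0,0,-0.2,0,0,0,0,0,0,0,0,0,0,0,0])

```text
clock: 14.05
tool_pos: [0.4529, -0.2166, 0.0403]
orientation: [179.9, 0.0, -68.9]
force: [0.7, 0.6, -0.2]
opening: 0.0003
gripper_force: 0.3
```

Request:
move_arm(moves=[0,-0.2,0,0,0,0,0,0,-0.1,0,0,0,0,0,0,0,0,0,0,0,0])

```text
clock: 14.35
tool_pos: [0.4529, -0.2162, 0.0404]
orientation: [179.9, -0.1, -68.8]
force: [3.5, -21.8, -8.1]
opening: 0.0008
gripper_force: 10.7
```

Request:
move_arm(moves=[0,-0.2,0,0,0,0,0,0,-0.1,0,0,0,0,0])

```text
clock: 14.55
tool_pos: [0.4529, -0.2158, 0.0406]
orientation: [180.0, -0.3, -68.8]
force: [8.1, -49.6, -20.8]
opening: 0.0004
gripper_force: 24.6
```

The carriage is home: the force climbs and the plate no longer moves. I'll back off and rise.

Request:
move_arm(moves=[0,0.3,0,0,0,0,0,0,0.4,0,0,0,0,0,0,1,0,0,0,0,0,0,2,0,0,0,0,0,0,2,0,0,0,0,0,0,1,0,-2,0,0,0,0,0,0,-3,0,0,0,0,0,0,-4,0,0,0])

```text
clock: 15.35
tool_pos: [0.4744, -0.2737, 0.1298]
orientation: [179.8, 0.2, -68.9]
force: [0.4, -0.2, -0.1]
opening: 0.0005
gripper_force: 0.0
```

Request:
move_arm(moves=[0,1,0,-4,0,0,0,0,2,0,-2,0,0,0,0,2,0,0,0,0,0,0,1,0,0,0,0,0,0,0,0,0,0,0,0,0,0,0,0,0,0,0])

```text
clock: 15.95
tool_pos: [0.4967, -0.3293, 0.1895]
orientation: [179.9, 0.1, -68.9]
force: [1.4, 0.7, 0.3]
opening: 0.0005
gripper_force: 0.0
```

```bash
python3 - <<'E'
from h import *
o=ctrl.get_obs(); dk=np.load("dock.npz"); R,t=dk["R"],dk["t"]; print(o['tool_pos'],o['force'])
im,d=vision.snapshot("top"); m=vision.camera_model("top"); cv2.imwrite("pics/t7.png",cv2.resize(im[80:320,220:460,::-1],None,fx=2.5,fy=2.5))
h=cv2.cvtColor(im,cv2.COLOR_RGB2HSV).astype(int); H,S,V=h[...,0],h[...,1],h[...,2]
for nm,k in (("red",((H<6)|(H>174))&(S>150)&(V>70)),("purple",(H>125)&(H<155)&(S>80)&(V>40))):
  n,l,s,c=cv2.connectedComponentsWithStats(k.astype(np.uint8))
  for i in range(1,n):
    if s[i,4]>8 and 220<c[i][0]<460 and 90<c[i][1]<260:
        w=ray(m,c[i],.074); print(nm,c[i],(w[:2]-t)@R*1e3)
E
```

```text
[ 0.49665716 -0.32929619  0.18945404] [1.36573292 0.7135344  0.30762696]
red [244.87878788 139.77272727] [ 96.02464518 -69.14661909]
red [288.93506494 171.36363636] [ 17.19880312 -16.422379  ]
red [427.83815029 240.36223507] [-216.8976021   90.2674014]
purple [288.87912088 188.95604396] [15.33882678 14.25460404]
```

View pics/t7.png

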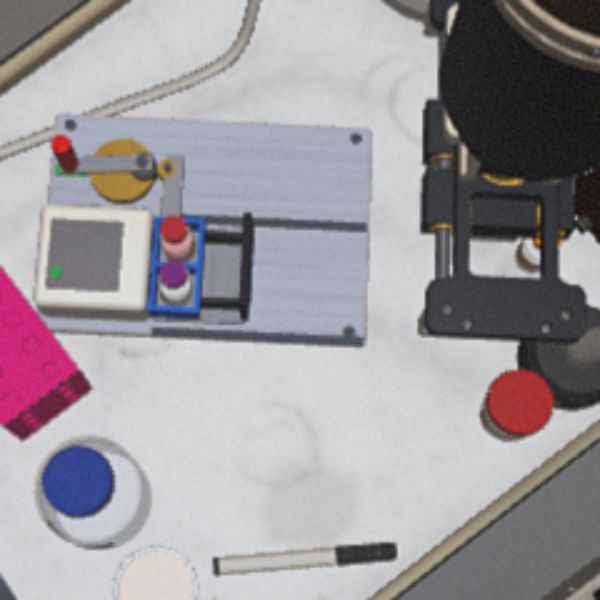

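The carriage is home against the head: the caps moved about 70 mm, to dock x 15–17. The vials are upright, the lever is on the mark and the bystanders are in place. The gripper is clear at 0.19 m.

```bash
python3 -c "
from plant import ctrl
print(ctrl.close_job())"
```

```text
the job is handed in; nothing more can be done
None
```

I handed the job in: in the last picture the lever is on the green mark, the carriage is fully home, both vials are standing in their pockets and the robot is clear; no verdict was returned.

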